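Square up the crispbread and put its cover on

ROBOT

A 6-joint arm with a two-finger parallel gripper is mounted at the origin on a cart in front of the work surface, level with it; the furniture and walls round the work are solid. World frame = base frame: x ahead of the robot, y to its left, z up, the work surface at z = 0. Lengths are in m, angles in rad, forces in N, time in s.
With the tool pointing down it reaches from about 0.35 to 0.775 m from the base axis. Payload 5.5 kg.
Tool frame: the origin (TCP) lies midway between the tips of the shut fingers; the grasp point (between the pads) lies 19 mm behind it; z points along the fingers, x is the direction in which the jaws open and shut, and the axes are right-handed (so a half turn about z gives the same grasp; the last joint's range is limited). The gripper opens to 85 mm and grips with 20 to 120 N. Pads are 22 mm wide; open, the fingers measure 114 mm over their backs; the gripper's body (76 mm by 85 mm) begins 54 mm behind the grasp point. The pads swing forward as they close: fully open they stand 13 mm farther back than shut.
Start: joints at [-1.297, 0.313, 0.046, 1.304, 0, 1.431], TCP at [0.231, -0.527, 0.231] pointing down, gripper open.
Joint ranges: [-2.76, 2.76], [-0.86, 1.69], [-1.03, 1.26], [-2.2, 2.34], [-1.47, 1.5], [-3.14, 3.14]. Speed limits (rad/s): [2.57, 2.57, 3.14, 3.14, 3.14, 3.14].

INTERFACE

Orientations are given as a unit quaternion [w, x, y, z].
In Python, from workcell import env gives the robot as it stands.
- The arm moves only by the tool servo_tool, never from a script. Its argument "targets" is a list of rows, each an object with "xyz": the shift along the tool's x, y, z in m, a list of three; "twist": the turn, a rotation vector about the tool's x, y, z in rad, a list of three; "jaw": the opening, from 0 (shut) to 1 (fully open). A call has 1 to 12 rows; each row is the pose to reach, as a shift and turn from the pose commanded when the call began, along the tool's axes at that moment; what a row does not reach only later rows make up. A row lasts 1/12 s, in which the tool goes at most 41.7 mm and 7.16 degrees, less where a joint would pass 70% of its speed; a pose out of reach is approached as far as the arm can. A call with a gripper value outside its range is refused whole. The fingers move at their own pace and stop on an object; "squeeze" is the grip in N (left out, the last holds). Time passes only in rows, so rows that repeat a pose let the fingers close. It gives the time, the measured TCP pose, the force and the opening at its end, in the units of the state.
- env.get_state(): the state, without advancing time (a new reading comes with each control period).
- env.read_camera(name): name is "side" or "top" or "wrist"; returns a dict with "color" (420x560x3 uint8, red, green, blue), "depth" (420x560 float32, m along the optical axis (not along the pixel's ray), 0 where there is no reading), "fx", "fy", "cx", "cy" (pixels), "eye" and "attitude" of the camera in the world. Camera axes: x right, y down, z forward; pixel columns grow to the right and rows downward; lengths in m; the calibration is good to about 2 mm. The wrist camera is an equidistant fisheye: a pixel r from the principal point sees the ray r / f radians off the axis. A picture is of the moment at which its call begins.
- env.hand_in(): hands the job in, once; it reports no verdict.
The state is a dict: "clock": time; "joint_pos": joint angles; "qvel": joint speeds; "tau": joint torques, N m; "tcp_pos": TCP position; "orientation": TCP orientation; "wrist_force": force on the tool from outside, world axes, zero at the start; "ft_torque": the same for the moment, N m; "finger_gap": finger opening in m.
Only numpy, scipy, OpenCV 4.12 (cv2) and the standard library are available. Lean on these libraries where they do the work, as an engineer would, in place of code of your own. Each camera call takes 0.05 s, during which the arm holds its last target. There are 200 camera calls.

TASK

The four slices of crispbread have slid askew on their serving board, so its cover will not go on. Gently tap their edges from the two open sides until the stack is flush and lies against both upright rails of the board's corner guide; then put the stoneware cover over stack and rails, its rim fully down on the board, and let go. Leave the jam jar, mug and lemon where they are.

Things in the scene. Friction and masses are not known exactly. Their poses are not given: they have to be found in the camera images.
- board: Dark wooden serving board, 196 mm (its x) x 180 mm (y), rim top 11 mm above the worktop. In its middle a raised step 116 (x) x 102 mm (y), top 16 mm up, carries the stack. Along the step's +x and +y sides stand two steel rails, 5 mm thick, 34 mm high over the step, that form a corner guide; their inner faces are at x = +53 mm and y = +46 mm. Origin: centre of its underside.
- stack_place (a point): Point of the board, on top of the step: where the centre of the lowest slice's underside is when it lies against both rails; board x = -2 mm, y = -2 mm, z = 16 mm.
- cover: Grey stoneware cover, a box open below: outside 138 (its x) x 124 (y) x 59 mm high, inside 128 x 114 x 53 mm, about 0.4 kg. Along the middle of its top a wooden bar handle, 70 mm (x) by 18 mm (y), 62 to 84 mm above the rim. Origin: centre of its underside (rim level). Seated, it is centred on the board, rim 11 mm up around step and rails, x along the board's x (either way).
- cover_handle (a point): Centre of the cover's bar handle, 73 mm above the rim.
- slice_1: Slice of crispbread, the lowest of four in the stack on the board. A flat rigid plate 110 mm (its x) by 96 mm (its y) by 9 mm thick, 30 g; origin in the centre of its underside, z up.
- slice_2: Slice of crispbread, second from below. A flat rigid plate 110 mm (its x) by 96 mm (its y) by 9 mm thick, 30 g; origin in the centre of its underside, z up.
- slice_3: Slice of crispbread, third from below. A flat rigid plate 110 mm (its x) by 96 mm (its y) by 9 mm thick, 30 g; origin in the centre of its underside, z up.
- slice_4: Slice of crispbread, the uppermost; its top is 36 mm above the step. A flat rigid plate 110 mm (its x) by 96 mm (its y) by 9 mm thick, 30 g; origin in the centre of its underside, z up.
- jam_jar: Bystander: jam jar, 65 mm across, 96 mm high, on the left of the worktop; origin at the centre of its base.
- mug: Bystander: dark green mug, 86 mm across (125 mm with handle), 96 mm high, at the left; origin at the centre of its base.
- lemon: Bystander: lemon, 83 x 58 x 58 mm, at the right; origin at its underside.

How it is judged:
On the way, in this order (a step that is already met when the one before it is completed fails the run):
1. the four slices lie flush on one another, against both rails (within 4.5 mm, 0.06 rad), before the cover goes on (x of slice_1 in the frame of stack_place between -0.0045 and 0.0045 m and y of slice_1 in the frame of stack_place between -0.0045 and 0.0045 m and angle between the x axis of each of slice_1, slice_2, slice_3, slice_4 and the x axis of board, either way round below 0.06 rad and z of slice_1 in the frame of stack_place between -0.003 and 0.003 m and x of slice_2 in the frame of stack_place between -0.0045 and 0.0045 m and y of slice_2 in the frame of stack_place between -0.0045 and 0.0045 m and z of slice_2 in the frame of stack_place between 0.006 and 0.012 m and x of slice_3 in the frame of stack_place between -0.0045 and 0.0045 m and y of slice_3 in the frame of stack_place between -0.0045 and 0.0045 m and z of slice_3 in the frame of stack_place between 0.015 and 0.021 m and x of slice_4 in the frame of stack_place between -0.0045 and 0.0045 m and y of slice_4 in the frame of stack_place between -0.0045 and 0.0045 m and z of slice_4 in the frame of stack_place between 0.024 and 0.03 m), for 0.3 s.
2. the cover's rim is down on the board around the step (z of cover in the frame of board between 0.008 and 0.0135 m and x of cover in the frame of board between -0.009 and 0.009 m and y of cover in the frame of board between -0.009 and 0.009 m), for 0.2 s.
At the end, for the whole second after the job is handed in: The slices lie stacked against both rails, each within 4.5 mm of its place and 0.06 rad of the board's direction; the cover stands over stack and rails, rim down on the board (within 2.5 mm), upright and centred (within 9 mm, 0.12 rad); all is at rest, released (all of step 1 and all of step 2 and angle between the x axis of cover and the x axis of board, either way round below 0.12 rad and angle between each of cover, board's own z axis and vertical below 0.04 rad and linear speed of each of cover, board below 0.01 m/s); the robot touches nothing.
It fails at once if the jam_jar is pushed more than 30 mm from its place (distance of jam_jar from where it was at the start of the episode above 0.03 m).
It fails at once if the mug is pushed more than 30 mm from its place (distance of mug from where it was at the start of the episode above 0.03 m).
It fails at once if the lemon is pushed more than 30 mm from its place (distance of lemon from where it was at the start of the episode above 0.03 m).
It fails at once if the crispbread is struck hard (a finger presses a slice with more than 25 N) (contact force between the fingers and slice_1 above 25 N or contact force between the fingers and slice_2 above 25 N or contact force between the fingers and slice_3 above 25 N or contact force between the fingers and slice_4 above 25 N).
It also fails if it takes over 72 s, if anything falls off the work surface, if the arm or the gripper's body presses on something with over 40 N, if the wrist force passes 120 N, or if a joint passes its speed limit or range.

## Working session

There is one attempt and no reset: what is moved stays moved. The work goes in short steps, Python scripts to look and compute and a tool call to move; the robot and the scene stay as the last step left them, time stands still between calls to the robot, and variables do not carry over. Pictures are saved under pics/ and viewed, about 8 in all and at most 12, crops included, and the job is handed in when it is done.

Besides the shell and the picture viewer there is one more tool, called as name(argument=value, ...) on one line, values as JSON. servo_tool: Moves the arm, as the interface text tells. Its arguments: {"type":"object","properties":{"targets":{"type":"array","items":{"type":"object","properties":{"xyz":{"type":"array","items":{"type":"number"}},"twist":{"type":"array","items":{"type":"number"}},"jaw":{"type":"number"}}}},"squeeze":{"type":"number"}},"required":["targets"]}

```bash
mkdir -p pics
cat > h.py <<'E'
import numpy as np, cv2
from workcell import env
from scipy.spatial.transform import Rotation as R
def rot(q): return R.from_quat([q[1],q[2],q[3],q[0]]).as_matrix()
def cloud(c):
    d=c['depth']; v,u=np.mgrid[:d.shape[0],:d.shape[1]]
    p=np.stack([(u-c['cx'])/c['fx']*d,(v-c['cy'])/c['fy']*d,d],-1)
    a=np.array(c['attitude']); M=rot(a) if a.size==4 else a
    return p@M.T+np.array(c['eye'])
def save(n,im): cv2.imwrite(f'pics/{n}.png',im[:,:,::-1])
E
python3 - <<'E'
from h import *
s=env.get_state(); print(s)
for n in ['top','side']:
    c=env.read_camera(n); save(n+'0',c['color']); print(n,c['eye'],c['attitude'],c['fx'],c['cx'],c['cy'])
    np.savez(n+'0.npz',**c)
E
```

```text
{'clock': 0.0, 'joint_pos': array([-1.29661572e+00,  3.14005052e-01,  4.49763070e-02,  1.30358143e+00,
       -7.09398929e-06,  1.43122213e+00]), 'qvel': array([ 0.00290213,  0.00023256,  0.00038132,  0.00020683,  0.00133297,
       -0.00111816]), 'tau': array([ 2.05478591e-04, -4.80620921e+01,  2.98536676e+01,  1.92865531e-02,
       -5.37056428e-05, -2.81146072e-06]), 'tcp_pos': array([ 0.23104366, -0.52598845,  0.23040512]), 'orientation': array([-5.94041839e-04,  8.37272050e-01, -5.46785782e-01, -6.85303726e-04]), 'wrist_force': array([-0.96430547,  0.47680269, -0.30321926]), 'ft_torque': array([-0.04478415,  0.02467704, -0.02760294]), 'finger_gap': 0.0850814161694053}
top [-0.16945077 -0.03359393  1.53945914] [-0.15089407  0.70936208 -0.67501929  0.13559266] 504.5646604807401 280.3454727706463 213.65332158108043
side [ 0.35004919 -0.84501584  0.55897804] [-0.50564872  0.8587423  -0.07430087  0.03688365] 392.56174437320664 280.54356307753545 208.3636426517756
```

View pics/top0.png

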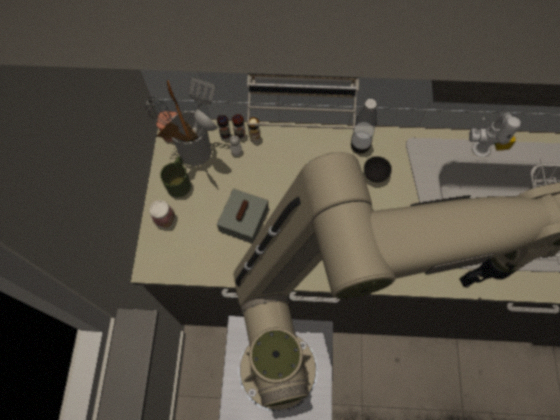

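View pics/side0.png

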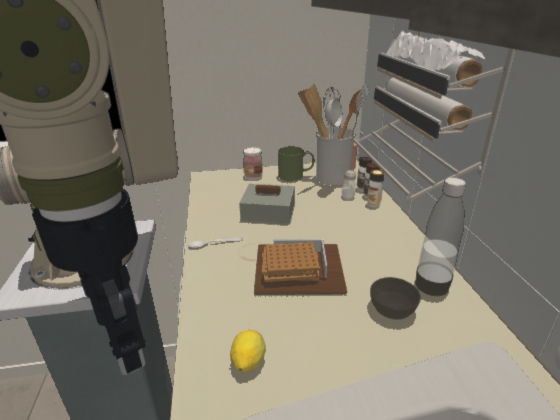

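The top view shows the arm hiding the board, with the cover at (243,215). The side view shows the board at (298,270), its rails on the far (+y) and right (+x) sides, and the cover at (268,203). The lemon is at (247,350), with the jar and mug farther back. I'll measure from the side depth next.

Run:
```python
from h import *
c=dict(np.load('side0.npz')); P=cloud(c); col=c['color'].astype(int)
hsv=cv2.cvtColor(c['color'],cv2.COLOR_RGB2HSV)
print('table z',np.median(P[300:380,300:340,2]))
z=P[...,2]
def rect(m,name):
    p=P[m][:,:2]; r=cv2.minAreaRect((p*1000).astype(np.float32)); print(name,m.sum(),np.round(r[0],1),np.round(r[1],1),round(r[2],1), 'z',np.round(np.percentile(P[m][:,2],[5,50,95]),4))
box=np.zeros(z.shape,bool); box[235:296,245:350]=1
for px in [(292,262),(275,265),(310,262),(262,285),(335,285),(300,243),(325,255),(268,203),(268,190),(247,350)]:
    print(px,np.round(P[px[1],px[0]],4),hsv[px[1],px[0]])
# board rim: dark brown
m=box&(hsv[...,2]<110)&(z>0.004)&(z<0.014); rect(m,'rim')
m=box&(z>0.046)&(z<0.058)&(hsv[...,1]>100); rect(m,'top slice')
m=box&(z>0.044)&(z<0.056)&(hsv[...,1]<80); rect(m,'rails')
cb=np.zeros(z.shape,bool); cb[175:225,235:300]=1
m=cb&(z>0.05)&(z<0.064); rect(m,'covertop')
m=cb&(z>0.066)&(z<0.095); rect(m,'handle')
lm=(hsv[...,0]>22)&(hsv[...,0]<34)&(hsv[...,1]>200)&(z>0.01)&(z<.08); lm[:320]=0; rect(lm,'lemon')
cr=cv2.resize(c['color'][225:305,235:365],None,fx=6,fy=6,interpolation=cv2.INTER_CUBIC); save('crop0',cr)
# cover from top camera
t=dict(np.load('top0.npz')); Q=cloud(t); tb=np.zeros(z.shape,bool); tb[185:245,212:275]=1
zz=Q[...,2]
for nm,a,b in [('topcovertop',.05,.066),('tophandle',.07,.1)]:
    m=tb&(zz>a)&(zz<b); p=Q[m][:,:2]; r=cv2.minAreaRect((p*1000).astype(np.float32)); print(nm,m.sum(),np.round(r[0],1),np.round(r[1],1),r[2],np.median(Q[m][:,2]))
```

```text
table z -0.0007994390681699826
(292, 262) [ 0.4802 -0.1789  0.0502] [ 14 136 143]
(275, 265) [ 0.443  -0.1811  0.0489] [ 15 137 160]
(310, 262) [ 0.5181 -0.1858  0.0501] [ 15 140 158]
(262, 285) [ 0.4122 -0.194   0.0097] [ 11 120  98]
(335, 285) [ 0.5647 -0.2229  0.0107] [ 11 120  96]
(300, 243) [ 0.5115 -0.1139  0.0519] [ 15 132 166]
(325, 255) [ 0.5572 -0.1638  0.0477] [ 12  29 149]
(268, 203) [0.4641 0.0773 0.0596] [ 32  26 139]
(268, 190) [0.4713 0.126  0.0741] [ 12 102  70]
(247, 350) [ 0.3637 -0.4004  0.0541] [ 24 197 224]
rim 1887 [ 502.3 -144.2] [177.5 192.4] 80.2 z [0.0068 0.0098 0.0116]
top slice 1360 [ 483.  -155.7] [ 97.9 110.6] 85.3 z [0.0486 0.0505 0.0519]
rails 202 [ 531.8 -119.7] [ 77.4 149.9] 38.2 z [0.0446 0.0478 0.05  ]
covertop 895 [471.3 134.2] [127.6 137.8] 71.9 z [0.0523 0.0574 0.0594]
handle 184 [470.5 133.7] [21.  70.4] 75.7 z [0.0676 0.0774 0.0834]Traceback (most recent call last):
  File "<stdin>", line 18, in <module>
  File "<stdin>", line 7, in rect
    return _quantile_unchecked(
        a, q, axis, out, overwrite_input, method, keepdims, weights)
    return _ureduce(a,
                    func=_quantile_ureduce_func,
    ...<5 lines>...
                    overwrite_input=overwrite_input,
                    method=method)
    r = func(a, **kwargs)
    result = _quantile(arr,
                       quantiles=q,
    ...<2 lines>...
                       out=out,
                       weights=wgt)
    slices_having_nans = np.isnan(arr[-1, ...])
                                  ~~~^^^^^^^^^
IndexError: index -1 is out of bounds for axis 0 with size 0
```

```bash
cat >> h.py <<'E'
def go(x,y,z,yawdeg,tilt=None):
    s=env.get_state(); M=rot(s['orientation'])
    d=M.T@(np.array([x,y,z])-s['tcp_pos'])
    w=np.radians(yawdeg); T=np.array([[np.cos(w),np.sin(w),0],[np.sin(w),-np.cos(w),0],[0,0,-1]])
    print('xyz',np.round(d,4).tolist(),'twist',np.round(R.from_matrix(M.T@T).as_rotvec(),4).tolist(),'F',np.round(s['wrist_force'],1),'t',s['clock'],'gap',round(s['finger_gap'],4))
E
python3 - <<'E'
from h import *
go(.44,-.20,.30,-9.8)
c=dict(np.load('side0.npz'))
cr=cv2.resize(c['color'][225:305,235:365],None,fx=6,fy=6,interpolation=cv2.INTER_CUBIC); save('crop0',cr)
E
```

```text
xyz [-0.2146, -0.3224, -0.0691] twist [-0.001, 0.0014, -0.986] F [-0.2 -1.1 -1.2] t 0.1 gap 0.085
```

View pics/crop0.png

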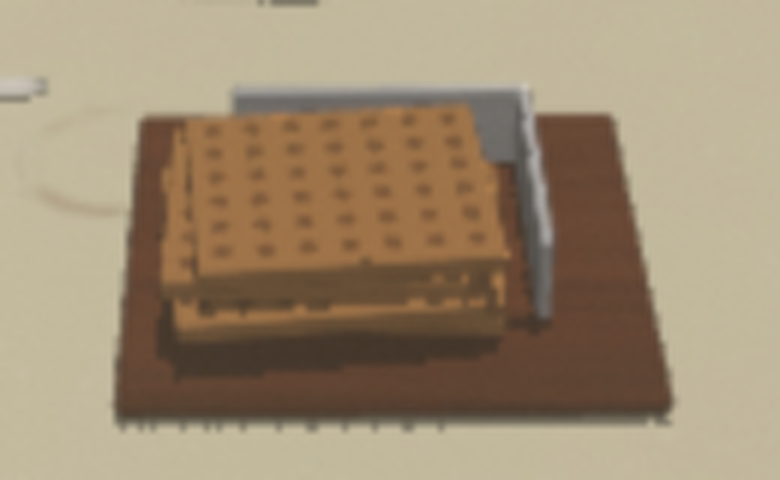

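The crop shows four slices offset by about 10 mm each way, with gaps of up to 20 mm to both rails. I'll move above the board for a wrist view.

servo_tool(targets=[{"xyz":[-0.215,-0.322,-0.069],"twist":[-0.001,0.001,-0.986],"jaw":0.6},{"xyz":[-0.215,-0.322,-0.069],"twist":[-0.001,0.001,-0.986],"jaw":0.6},{"xyz":[-0.215,-0.322,-0.069],"twist":[-0.001,0.001,-0.986],"jaw":0.6},{"xyz":[-0.215,-0.322,-0.069],"twist":[-0.001,0.001,-0.986],"jaw":0.6},{"xyz":[-0.215,-0.322,-0.069],"twist":[-0.001,0.001,-0.986],"jaw":0.6},{"xyz":[-0.215,-0.322,-0.069],"twist":[-0.001,0.001,-0.986],"jaw":0.6},{"xyz":[-0.215,-0.322,-0.069],"twist":[-0.001,0.001,-0.986],"jaw":0.6},{"xyz":[-0.215,-0.322,-0.069],"twist":[-0.001,0.001,-0.986],"jaw":0.6},{"xyz":[-0.215,-0.322,-0.069],"twist":[-0.001,0.001,-0.986],"jaw":0.6},{"xyz":[-0.215,-0.322,-0.069],"twist":[-0.001,0.001,-0.986],"jaw":0.6},{"xyz":[-0.215,-0.322,-0.069],"twist":[-0.001,0.001,-0.986],"jaw":0.6},{"xyz":[-0.215,-0.322,-0.069],"twist":[-0.001,0.001,-0.986],"jaw":0.6}])

```text
clock: 1.1
tcp_pos: [0.4399, -0.1993, 0.3001]
orientation: [0.001, 0.996, -0.084, -0.0]
wrist_force: [-0.8, 0.0, 0.2]
finger_gap: 0.0517
```

Run:
```python
from h import *
go(.44,-.20,.30,-9.8)
c=env.read_camera('wrist'); np.savez('wr1.npz',**c); save('wr1',c['color']); print(c['eye'],c['attitude'],c['fx'],c['cx'],c['cy'])
```

```text
xyz [0.0002, 0.0006, 0.0001] twist [0.0017, -0.0001, 0.0029] F [-0.8  0.   0.2] t 1.1 gap 0.0517
[ 0.45222116 -0.13026177  0.44185324] [ 0.13873736  0.98675052 -0.08332569 -0.01149714] 325.19226210127806 275.5116894386722 205.67488910610456
```

View pics/wr1.png

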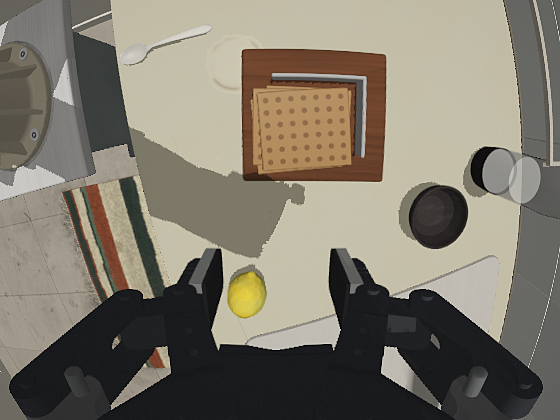

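The wrist view shows the board at (313,115), with rails on top (y≈77) and right (x≈361), and the slices at (303,127). I'll measure the board from this view.

```bash
cat >> h.py <<'E'
def fcloud(c):
    d=c['depth']; v,u=np.mgrid[:d.shape[0],:d.shape[1]]
    a=(u-c['cx'])/c['fx']; b=(v-c['cy'])/c['fy']; r=np.hypot(a,b)+1e-9; k=np.tan(r)/r
    p=np.stack([a*k*d,b*k*d,d],-1)
    return p@rot(c['attitude']).T+np.array(c['eye'])
def rect(P,m,name):
    m=cv2.morphologyEx(m.astype(np.uint8),cv2.MORPH_OPEN,np.ones((2,2)))>0
    p=P[m][:,:2]; r=cv2.minAreaRect((p*1000).astype(np.float32)); print(name,m.sum(),np.round(r[0],1),np.round(r[1],1),round(r[2],1),'z',np.round(np.percentile(P[m][:,2],[5,50,95]),4)); return r
E
python3 - <<'E'
from h import *
c=dict(np.load('wr1.npz')); P=fcloud(c); hsv=cv2.cvtColor(c['color'],cv2.COLOR_RGB2HSV); z=P[...,2]
print('table',np.median(z[180:190,300:330]), np.median(z[60:100,400:450]))
B=np.zeros(z.shape,bool); B[40:190,230:395]=1
for q in [(255,60),(370,170),(305,120),(362,110),(320,76)]: print(q,np.round(P[q[1],q[0]],4),hsv[q[1],q[0]])
rim=B&(z>.004)&(z<.03)&(hsv[...,1]>70)&(hsv[...,2]<150); r=rect(P,rim,'rim')
rect(P,B&(z>.046)&(hsv[...,1]>90),'slice')
ra=B&(z>.035)&(hsv[...,1]<60); rect(P,ra,'rails')
# in board frame
w=np.radians(r[2]-90 if r[1][0]<r[1][1] else r[2]); C=np.array(r[0])/1000
A=np.array([[np.cos(w),np.sin(w)],[-np.sin(w),np.cos(w)]]); print('yaw',np.degrees(w))
q=(P[ra][:,:2]-C)@A.T*1000; print('rail max x,y',np.percentile(q,[1,99],axis=0)); 
xr=q[q[:,1]<30][:,0]; yr=q[q[:,0]<30][:,1]; print('xrail',np.percentile(xr,[5,50,95]),'yrail',np.percentile(yr,[5,50,95]))
s=B&(z>.02)&(hsv[...,1]>90)&(hsv[...,2]>150); q=(P[s][:,:2]-C)@A.T*1000; print('slices ext',np.percentile(q,[.5,99.5],axis=0))
E
```

```text
table -0.0008399206757765953 -0.0006387515307994251
(255, 60) [ 0.4384 -0.053   0.0097] [ 11 151 110]
(370, 170) [ 0.5693 -0.2239  0.009 ] [ 11 151 103]
(305, 120) [ 0.4861 -0.1421  0.05  ] [ 15 120 153]
(362, 110) [ 0.558  -0.1395  0.048 ] [ 20   7 112]
(320, 76) [ 0.5128 -0.0917  0.0486] [ 18   7 172]
rim 9059 [ 506.9 -141.3] [181.1 197.7] 80.5 z [0.0084 0.0103 0.0162]
slice 7101 [ 489.9 -157.1] [103.1 119.7] 84.9 z [0.0492 0.0508 0.0522]
rails 955 [ 512.2 -143.6] [110.8 126.5] 82.7 z [0.0106 0.0479 0.0501]
yaw -9.516815185546875
rail max x,y [[-58.41784929 -46.04251596]
 [ 54.53692033  52.88810874]]
xrail [-55.72360379  50.67753398  54.06750333] yrail [ 1.81136674 49.80251972 52.7195447 ]
slices ext [[-83.41655641 -69.34346754]
 [ 37.34127458  37.7917309 ]]
```

```bash
cat >> h.py <<'E'
C=np.array([.505,-.143]); W=-9.65
def b2w(x,y):
    w=np.radians(W); return C+np.array([x*np.cos(w)-y*np.sin(w),x*np.sin(w)+y*np.cos(w)])/1000
def gob(x,y,z,dyaw): go(*b2w(x,y),z,W+dyaw)
def tb():
    w=np.radians(W); d=env.get_state()['tcp_pos'][:2]-C
    print('tcp in board mm',np.round([d[0]*np.cos(w)+d[1]*np.sin(w),-d[0]*np.sin(w)+d[1]*np.cos(w)],4)*1000)
E
python3 -c "
from h import *
gob(-10,-95,.017,0)"
```

```text
xyz [0.0452, 0.0271, 0.2829] twist [0.0016, 0.0004, -0.0016] F [-0.  -0.   0.6] t 1.15 gap 0.0513
```

servo_tool(targets=[{"xyz":[0.045,0.027,0.04],"twist":[0.0016,0,-0.0016],"jaw":0.6},{"xyz":[0.045,0.027,0.08],"twist":[0.0016,0,-0.0016],"jaw":0.6},{"xyz":[0.045,0.027,0.12],"twist":[0.0016,0,-0.0016],"jaw":0.6},{"xyz":[0.045,0.027,0.16],"twist":[0.0016,0,-0.0016],"jaw":0.6},{"xyz":[0.045,0.027,0.2],"twist":[0.0016,0,-0.0016],"jaw":0.6},{"xyz":[0.045,0.027,0.24],"twist":[0.0016,0,-0.0016],"jaw":0.6},{"xyz":[0.045,0.027,0.265],"twist":[0.0016,0,-0.0016],"jaw":0.6},{"xyz":[0.045,0.027,0.278],"twist":[0.0016,0,-0.0016],"jaw":0.6},{"xyz":[0.045,0.027,0.282],"twist":[0.0016,0,-0.0016],"jaw":0.6},{"xyz":[0.045,0.027,0.282],"twist":[0.0016,0,-0.0016],"jaw":0.6}])

```text
clock: 1.98
tcp_pos: [0.4774, -0.2354, 0.0168]
orientation: [-0.001, 0.996, -0.086, -0.001]
wrist_force: [0.1, -0.9, 0.1]
finger_gap: 0.0514
```

```bash
python3 -c "
from h import *
tb();gob(-10,-68,.017,0)
c=env.read_camera('side');save('s1',cv2.resize(c['color'][180:340,200:400],None,fx=4,fy=4))"
```

```text
tcp in board mm [-11.7 -95.7]
xyz [0.0016, -0.0277, -0.0002] twist [-0.0015, 0.003, -0.0035] F [ 0.1 -0.9  0.1] t 1.9833 gap 0.0514
```

View pics/s1.png

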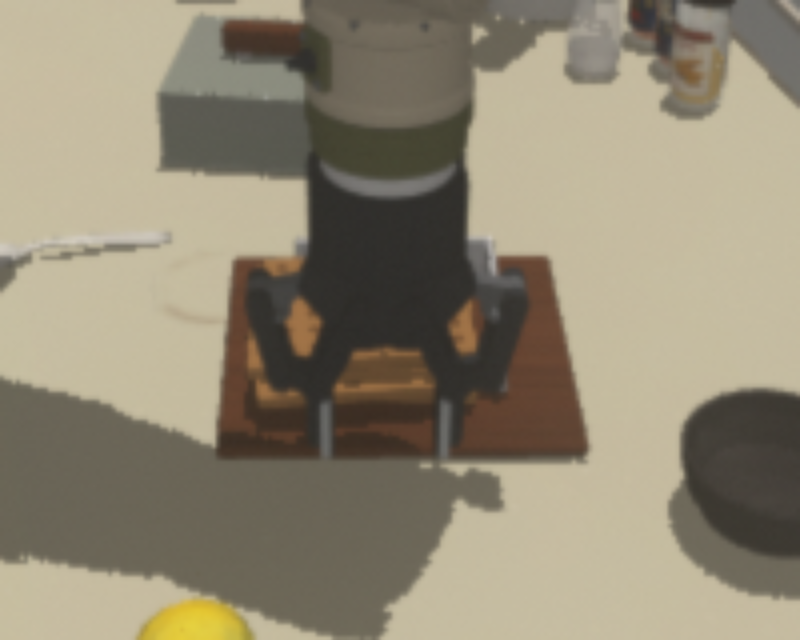

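The fingers stand in front of the stack with pads at (325,430) and (445,430), clear of the slices. Now I push gently toward +y.

servo_tool(targets=[{"xyz":[0.001,-0.003,0],"jaw":0.6},{"xyz":[0.001,-0.006,0],"jaw":0.6},{"xyz":[0.001,-0.009,0],"jaw":0.6},{"xyz":[0.001,-0.012,0],"jaw":0.6},{"xyz":[0.001,-0.0145,0],"jaw":0.6},{"xyz":[0.001,-0.017,0],"jaw":0.6},{"xyz":[0.001,-0.019,0],"jaw":0.6},{"xyz":[0.001,-0.021,0],"jaw":0.6},{"xyz":[0.001,-0.023,0],"jaw":0.6},{"xyz":[0.001,-0.025,0],"jaw":0.6},{"xyz":[0.001,-0.0265,0],"jaw":0.6},{"xyz":[0.001,-0.028,0],"jaw":0.6}])

```text
schema error: expected keys xyz, twist, jaw
```

servo_tool(targets=[{"xyz":[0,-0.0007,0],"jaw":0.6},{"xyz":[0,-0.0014,0],"jaw":0.6},{"xyz":[0,-0.002,0],"jaw":0.6},{"xyz":[0,-0.0025,0],"jaw":0.6}])

```text
schema error: expected keys xyz, twist, jaw
```

servo_tool(targets=[{"xyz":[0,-0.0005,0],"jaw":0.6},{"xyz":[0,-0.001,0],"jaw":0.6},{"xyz":[0,-0.0015,0],"jaw":0.6},{"xyz":[0,-0.002,0],"jaw":0.6}])

```text
schema error: expected keys xyz, twist, jaw
```

servo_tool(targets=[{"xyz":[0.001,-0.003,0],"twist":[0,0,0],"jaw":0.6},{"xyz":[0.001,-0.006,0],"twist":[0,0,0],"jaw":0.6},{"xyz":[0.001,-0.009,0],"twist":[0,0,0],"jaw":0.6},{"xyz":[0.001,-0.012,0],"twist":[0,0,0],"jaw":0.6},{"xyz":[0.001,-0.0145,0],"twist":[0,0,0],"jaw":0.6},{"xyz":[0.001,-0.017,0],"twist":[0,0,0],"jaw":0.6},{"xyz":[0.001,-0.019,0],"twist":[0,0,0],"jaw":0.6},{"xyz":[0.001,-0.021,0],"twist":[0,0,0],"jaw":0.6},{"xyz":[0.001,-0.023,0],"twist":[0,0,0],"jaw":0.6},{"xyz":[0.001,-0.025,0],"twist":[0,0,0],"jaw":0.6},{"xyz":[0.001,-0.0265,0],"twist":[0,0,0],"jaw":0.6},{"xyz":[0.001,-0.028,0],"twist":[0,0,0],"jaw":0.6}])

```text
clock: 3.03
tcp_pos: [0.4852, -0.2074, 0.0184]
orientation: [0.0, 0.996, -0.085, 0.0]
wrist_force: [0.8, -1.4, -0.6]
finger_gap: 0.051
```

servo_tool(targets=[{"xyz":[0,-0.0007,0],"twist":[0,0,0],"jaw":0.6},{"xyz":[0,-0.0014,0],"twist":[0,0,0],"jaw":0.6},{"xyz":[0,-0.002,0],"twist":[0,0,0],"jaw":0.6},{"xyz":[0,-0.0025,0],"twist":[0,0,0],"jaw":0.6}])

```text
clock: 3.37
tcp_pos: [0.4856, -0.205, 0.0184]
orientation: [-0.0, 0.996, -0.085, 0.0]
wrist_force: [-0.5, -0.7, 0.8]
finger_gap: 0.0508
```

servo_tool(targets=[{"xyz":[0,-0.0006,0],"twist":[0,0,0],"jaw":0.6},{"xyz":[0,-0.0012,0],"twist":[0,0,0],"jaw":0.6},{"xyz":[0,-0.0018,0],"twist":[0,0,0],"jaw":0.6}])

```text
clock: 3.62
tcp_pos: [0.4858, -0.2032, 0.0184]
orientation: [-0.0, 0.996, -0.085, 0.0]
wrist_force: [-0.5, -1.6, 0.3]
finger_gap: 0.0514
```

```bash
cat >> h.py <<'E'
def look(n):
    c=env.read_camera('wrist'); np.savez(n+'.npz',**c); save(n,c['color']); tb(); print(c['eye'],np.round(env.get_state()['wrist_force'],1)); return c
E
python3 -c "
from h import *
c=look('wr2')"
```

```text
tcp in board mm [ -8.8 -62.4]
[ 0.49815031 -0.13438295  0.16021229] [-0.5 -1.8  0. ]
```

View pics/wr2.png

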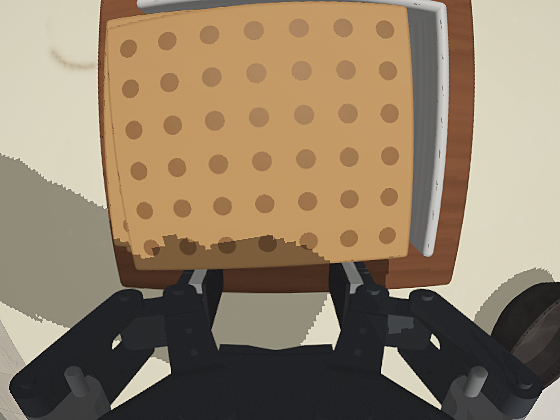

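```bash
cat >> h.py <<'E'
def gaps(c):
    P=fcloud(c); hsv=cv2.cvtColor(c['color'],cv2.COLOR_RGB2HSV); z=P[...,2]; w=np.radians(W)
    A=np.array([[np.cos(w),np.sin(w)],[-np.sin(w),np.cos(w)]]); q=(P[...,:2]-C)@A.T*1000
    near=(abs(q[...,0])<100)&(abs(q[...,1])<95)
    s=near&(z>.049)&(z<.06)&(hsv[...,1]>60); k=max(1,0)
    n,l,st,_=cv2.connectedComponentsWithStats(s.astype(np.uint8)); s=l==1+np.argmax(st[1:,4])
    r=cv2.minAreaRect(q[s].astype(np.float32)); print('slice4 board',np.round(r,1) if 0 else r, 'ztop',np.median(z[s]))
    ra=near&(z>.046)&(z<.056)&(hsv[...,1]<45)
    a=q[ra]; X=a[(a[:,0]>45)&(a[:,1]<30)]; Y=a[(a[:,1]>38)&(a[:,0]<40)]
    if len(X): print('xrail top x',np.percentile(X[:,0],[3,50,97]).round(1),len(X))
    if len(Y): print('yrail top y',np.percentile(Y[:,1],[3,50,97]).round(1),len(Y))
    return P,q,z,hsv
E
python3 -c "
from h import *
gaps(dict(np.load('wr2.npz')));gaps(dict(np.load('wr1.npz')))"
```

```text
slice4 board ((-13.307048797607422, -0.4058723449707031), (110.06857299804688, 95.79347229003906), 3.2482035160064697) ztop 0.0508133238533765
xrail top x [51.2 53.  55.8] 2466
yrail top y [50.  50.9 52.7] 637
slice4 board ((-18.561038970947266, -12.273788452148438), (110.52812957763672, 96.4358139038086), 4.519880294799805) ztop 0.05083276776214335
xrail top x [51.4 53.4 56. ] 244
yrail top y [50.2 52.4 54.8] 335
```

```bash
python3 -c "
from h import *
for n in ['wr2','wr1']:
  P,q,z,hsv=gaps(dict(np.load(n+'.npz')))
  ra=(z>.046)&(z<.056)&(hsv[...,1]<45)&(abs(q[...,0])<70)&(abs(q[...,1])<70); a=q[ra]
  X=a[(a[:,0]>45)&(a[:,1]<44)]; Y=a[(a[:,1]>40)&(a[:,0]<45)]
  for L in (X,Y):
    v=cv2.fitLine(L.astype(np.float32),cv2.DIST_HUBER,0,.01,.01).ravel(); print(np.degrees(np.arctan2(v[1],v[0])),v[2:])
s=env.get_state();M=rot(s['orientation']);print(M[:,0],np.degrees(np.arctan2(M[1,0],M[0,0])))"
```

```text
slice4 board ((-13.307048797607422, -0.4058723449707031), (110.06857299804688, 95.79347229003906), 3.2482035160064697) ztop 0.0508133238533765
xrail top x [51.2 53.  55.8] 2466
yrail top y [50.  50.9 52.7] 637
-89.94987 [52.99102    0.5802994]
0.2118464 [-5.526141 50.952538]
slice4 board ((-18.561038970947266, -12.273788452148438), (110.52812957763672, 96.4358139038086), 4.519880294799805) ztop 0.05083276776214335
xrail top x [51.4 53.4 56. ] 244
yrail top y [50.2 52.4 54.8] 335
89.938156 [53.428432  -1.2184325]
0.09588953 [-26.314844  52.35085 ]
[ 9.85696903e-01 -1.68527178e-01  4.54266077e-04] -9.702198123066385
```

```bash
cat >> h.py <<'E'
C=b2w(-2.5,2.4); W=-9.55
E
python3 -c "
from h import *
tb()"
```

```text
tcp in board mm [ -6.5 -64.8]
```

servo_tool(targets=[{"xyz":[0,-0.0006,0],"twist":[0,0,0],"jaw":0.6},{"xyz":[0,-0.0012,0],"twist":[0,0,0],"jaw":0.6},{"xyz":[0,-0.0016,0],"twist":[0,0,0],"jaw":0.6}])

```text
clock: 3.92
tcp_pos: [0.4861, -0.2016, 0.0184]
orientation: [-0.0, 0.996, -0.085, 0.0]
wrist_force: [-0.1, -1.8, 0.1]
finger_gap: 0.0516
```

servo_tool(targets=[{"xyz":[0,-0.0005,0],"twist":[0,0,0],"jaw":0.6},{"xyz":[0,-0.001,0],"twist":[0,0,0],"jaw":0.6}])

```text
clock: 4.08
tcp_pos: [0.4862, -0.2006, 0.0184]
orientation: [-0.0, 0.996, -0.085, 0.0]
wrist_force: [-0.2, -1.6, 0.8]
finger_gap: 0.0513
```

servo_tool(targets=[{"xyz":[0,-0.0005,0],"twist":[0,0,0],"jaw":0.6},{"xyz":[0,-0.001,0],"twist":[0,0,0],"jaw":0.6}])

```text
clock: 4.25
tcp_pos: [0.4865, -0.1997, 0.0184]
orientation: [0.0, 0.996, -0.085, 0.0]
wrist_force: [-0.1, -2.0, -0.1]
finger_gap: 0.0513
```

```bash
python3 -c "
from h import *
gaps(look('wr3'))"
```

```text
tcp in board mm [ -6.3 -61.3]
[ 0.4988098  -0.13089439  0.16023188] [-0.1 -2.1  0.1]
slice4 board ((-9.349781036376953, -1.3800125122070312), (109.91545104980469, 96.00484466552734), 1.40695321559906) ztop 0.050821053730446
xrail top x [53.7 55.4 58.3] 2495
yrail top y [47.8 49.2 51.9] 2583
```

servo_tool(targets=[{"xyz":[0,0.008,0],"twist":[0,0,0],"jaw":0.6},{"xyz":[0,0.02,0],"twist":[0,0,0],"jaw":0.6},{"xyz":[0,0.02,-0.03],"twist":[0,0,0],"jaw":0.6},{"xyz":[0,0.02,-0.07],"twist":[0,0,0],"jaw":0.6},{"xyz":[0,0.02,-0.1],"twist":[0,0,0],"jaw":0.6},{"xyz":[0,0.02,-0.1],"twist":[0,0,0],"jaw":0.6}])

```text
clock: 4.8
tcp_pos: [0.4863, -0.2225, 0.1247]
orientation: [0.002, 0.996, -0.085, 0.005]
wrist_force: [0.7, 0.1, 0.3]
finger_gap: 0.0514
```

```bash
python3 -c "
from h import *
tb();gob(-98,-2,.12,-90); print(b2w(-98,-2),env.get_state()['joint_pos'])"
```

```text
tcp in board mm [ -2.8 -83.9]
xyz [-0.0955, -0.0816, 0.0034] twist [-0.005, -0.0107, 1.5674] F [0.7 0.1 0.3] t 4.8 gap 0.0514
[ 0.40596403 -0.12592816] [-5.79703315e-01  2.84232005e-01 -2.62879793e-01  1.01308275e+00
  6.67788665e-04  1.16118196e+00]
```

servo_tool(targets=[{"xyz":[-0.02,-0.01,0],"twist":[0,0,0.12],"jaw":0.6},{"xyz":[-0.04,-0.02,0],"twist":[0,0,0.24],"jaw":0.6},{"xyz":[-0.06,-0.03,0],"twist":[0,0,0.36],"jaw":0.6},{"xyz":[-0.08,-0.05,0],"twist":[0,0,0.48],"jaw":0.6},{"xyz":[-0.095,-0.065,0],"twist":[0,0,0.6],"jaw":0.6},{"xyz":[-0.0955,-0.0816,0],"twist":[0,0,0.72],"jaw":0.6},{"xyz":[-0.0955,-0.0816,0],"twist":[0,0,0.84],"jaw":0.6},{"xyz":[-0.0955,-0.0816,0],"twist":[0,0,0.96],"jaw":0.6},{"xyz":[-0.0955,-0.0816,0],"twist":[0,0,1.08],"jaw":0.6},{"xyz":[-0.0955,-0.0816,0],"twist":[0,0,1.2],"jaw":0.6},{"xyz":[-0.0955,-0.0816,0],"twist":[0,0,1.32],"jaw":0.6},{"xyz":[-0.0955,-0.0816,0],"twist":[0,0,1.44],"jaw":0.6}])

```text
clock: 5.8
tcp_pos: [0.4024, -0.1233, 0.118]
orientation: [0.0, -0.691, 0.723, 0.0]
wrist_force: [-0.2, 0.4, 0.1]
finger_gap: 0.0509
```

```bash
python3 -c "
from h import *
tb();gob(-98,-2,.018,-90); print(env.get_state()['joint_pos'])"
```

```text
tcp in board mm [-101.9   -0. ]
xyz [0.0025, -0.0037, 0.1] twist [-0.0001, 0.0006, 0.1217] F [-0.2  0.4  0.1] t 5.8 gap 0.0509
[-4.89019327e-01  9.01747652e-02 -5.24980594e-01  9.55755873e-01
  6.09995865e-04  2.69758530e+00]
```

servo_tool(targets=[{"xyz":[0.0025,-0.0035,0.03],"twist":[0,0,0.122],"jaw":0.6},{"xyz":[0.0025,-0.0035,0.06],"twist":[0,0,0.122],"jaw":0.6},{"xyz":[0.0025,-0.0035,0.085],"twist":[0,0,0.122],"jaw":0.6},{"xyz":[0.0025,-0.0035,0.096],"twist":[0,0,0.122],"jaw":0.6},{"xyz":[0.0025,-0.0035,0.1],"twist":[0,0,0.122],"jaw":0.6},{"xyz":[0.0025,-0.0035,0.1],"twist":[0,0,0.122],"jaw":0.6}])

```text
clock: 6.3
tcp_pos: [0.405, -0.1254, 0.0172]
orientation: [-0.0, -0.648, 0.762, 0.001]
wrist_force: [0.3, -0.1, -0.1]
finger_gap: 0.0514
```

```bash
python3 -c "
from h import *
c=look('wr4');gaps(c);gob(-71,-2,.018,-90)"
```

```text
tcp in board mm [-98.1  -1.9]
[ 0.47471192 -0.13665095  0.15891646] [0.4 0.1 0.2]
slice4 board ((-23.730064392089844, -1.6593475341796875), (80.86485290527344, 95.60794830322266), 1.2876694202423096) ztop 0.050851440456695464
yrail top y [47.8 49.6 52.3] 2529
xyz [0.0003, -0.0271, 0.0002] twist [0.0004, 0.0006, 0.0055] F [0.4 0.1 0.2] t 6.35 gap 0.0513
```

View pics/wr4.png

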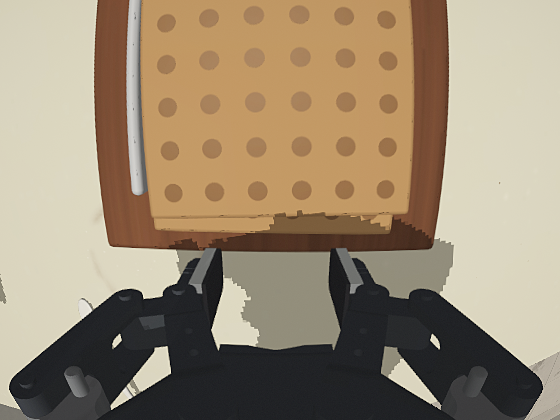

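The near slices protrude a little toward the robot (edges at rows 215–232). The fingers are clear of them and centred. Next is the push toward +x.

servo_tool(targets=[{"xyz":[0,-0.003,0],"twist":[0,0,0.005],"jaw":0.6},{"xyz":[0,-0.006,0],"twist":[0,0,0.005],"jaw":0.6},{"xyz":[0,-0.009,0],"twist":[0,0,0.005],"jaw":0.6},{"xyz":[0,-0.012,0],"twist":[0,0,0.005],"jaw":0.6},{"xyz":[0,-0.0145,0],"twist":[0,0,0.005],"jaw":0.6},{"xyz":[0,-0.0165,0],"twist":[0,0,0.005],"jaw":0.6},{"xyz":[0,-0.0185,0],"twist":[0,0,0.005],"jaw":0.6},{"xyz":[0,-0.0205,0],"twist":[0,0,0.005],"jaw":0.6},{"xyz":[0,-0.0225,0],"twist":[0,0,0.005],"jaw":0.6},{"xyz":[0,-0.024,0],"twist":[0,0,0.005],"jaw":0.6},{"xyz":[0,-0.0255,0],"twist":[0,0,0.005],"jaw":0.6},{"xyz":[0,-0.027,0],"twist":[0,0,0.005],"jaw":0.6}])

```text
clock: 7.35
tcp_pos: [0.4327, -0.1297, 0.0183]
orientation: [0.0, -0.646, 0.763, 0.0]
wrist_force: [-1.3, 0.4, 0.3]
finger_gap: 0.0515
```

servo_tool(targets=[{"xyz":[0,-0.0005,0],"twist":[0,0,0],"jaw":0.6},{"xyz":[0,-0.001,0],"twist":[0,0,0],"jaw":0.6}])

```text
clock: 7.52
tcp_pos: [0.4339, -0.13, 0.0183]
orientation: [0.0, -0.646, 0.763, -0.0]
wrist_force: [-2.1, 0.2, 1.3]
finger_gap: 0.0512
```

```bash
python3 -c "
from h import *
c=look('wr5');gaps(c)"
```

```text
tcp in board mm [-69.8  -1.4]
[ 0.5031311  -0.14129533  0.16019915] [-0.8  0.9  1.6]
slice4 board ((-4.887977600097656, -0.8563575744628906), (95.70394897460938, 101.45750427246094), 89.8929672241211) ztop 0.05081300879493226
yrail top y [47.9 49.7 52.3] 2988
```

servo_tool(targets=[{"xyz":[0,-0.0005,0],"twist":[0,0,0],"jaw":0.6},{"xyz":[0,-0.001,0],"twist":[0,0,0],"jaw":0.6}])

```text
clock: 7.73
tcp_pos: [0.4346, -0.13, 0.0183]
orientation: [0.0, -0.646, 0.763, -0.0]
wrist_force: [-2.0, 0.3, 0.1]
finger_gap: 0.0513
```

servo_tool(targets=[{"xyz":[0,-0.0004,0],"twist":[0,0,0],"jaw":0.6},{"xyz":[0,-0.0008,0],"twist":[0,0,0],"jaw":0.6}])

```text
clock: 7.9
tcp_pos: [0.4352, -0.1302, 0.0183]
orientation: [0.0, -0.646, 0.763, 0.0]
wrist_force: [-2.8, 0.5, 0.2]
finger_gap: 0.0513
```

```bash
python3 -c "
from h import *
c=look('wr6');gaps(c)"
```

```text
tcp in board mm [-68.5  -1.3]
[ 0.50455687 -0.14151408  0.16009341] [-2.1 -1.5 -0. ]
slice4 board ((-4.512550354003906, -0.9017333984375), (95.89868927001953, 102.52587127685547), 89.83519744873047) ztop 0.050791141881148166
yrail top y [47.9 49.7 52.3] 3020
```

servo_tool(targets=[{"xyz":[0,-0.0005,0],"twist":[0,0,0],"jaw":0.6},{"xyz":[0,-0.001,0],"twist":[0,0,0],"jaw":0.6}])

```text
clock: 8.12
tcp_pos: [0.4357, -0.1303, 0.0182]
orientation: [-0.0, -0.646, 0.763, 0.0]
wrist_force: [-3.2, -0.8, 1.6]
finger_gap: 0.0514
```

servo_tool(targets=[{"xyz":[0,-0.0004,0],"twist":[0,0,0],"jaw":0.6},{"xyz":[0,-0.0008,0],"twist":[0,0,0],"jaw":0.6}])

```text
clock: 8.28
tcp_pos: [0.436, -0.1304, 0.0181]
orientation: [-0.001, -0.646, 0.763, 0.001]
wrist_force: [-6.8, -0.9, 2.6]
finger_gap: 0.0513
```

```bash
python3 -c "
from h import *
c=look('wr7');gaps(c)"
```

```text
tcp in board mm [-67.6  -1.4]
[ 0.50568628 -0.14177259  0.15975497] [-5.9 -0.7  1.8]
slice4 board ((-4.24053955078125, -0.9268035888671875), (95.74413299560547, 103.31751251220703), 89.98572540283203) ztop 0.050693530927251915
yrail top y [47.9 49.6 52.3] 3062
```

Firm contact with the +x rail: about 6 N, with motion stalling. I'll back off, rise and inspect.

servo_tool(targets=[{"xyz":[0,0.008,0],"twist":[0,0,0],"jaw":0.6},{"xyz":[0,0.022,0],"twist":[0,0,0],"jaw":0.6},{"xyz":[0,0.022,-0.03],"twist":[0,0,0],"jaw":0.6},{"xyz":[0,0.022,-0.07],"twist":[0,0,0],"jaw":0.6},{"xyz":[0,0.022,-0.1],"twist":[0,0,0],"jaw":0.6},{"xyz":[0,0.022,-0.13],"twist":[0,0,0],"jaw":0.6},{"xyz":[0,0.022,-0.13],"twist":[0,0,0],"jaw":0.6}])

```text
clock: 8.92
tcp_pos: [0.4196, -0.1287, 0.1544]
orientation: [0.003, -0.646, 0.763, -0.006]
wrist_force: [1.1, -0.2, 0.4]
finger_gap: 0.0512
```

```bash
python3 -c "
from h import *
c=look('wr8');P,q,z,h=gaps(c)
save('wr8c',cv2.resize(c['color'][:260,110:460],None,fx=2.2,fy=2.2))
gob(-2,-95,.15,0)"
```

```text
tcp in board mm [-85.1  -2.2]
[ 0.48733895 -0.13933591  0.29710218] [-0.6 -0.2 -1.1]
slice4 board ((-1.0712738037109375, -1.0342750549316406), (96.10514831542969, 109.87321472167969), 89.88198852539062) ztop 0.05086827513239714
xrail top x [54.1 56.1 58.5] 550
yrail top y [48.  50.  52.5] 784
xyz [0.0929, -0.0829, 0.0029] twist [-0.0061, -0.009, -1.5694] F [-0.6 -0.2 -1.1] t 8.9667 gap 0.0512
```

View pics/wr8c.png

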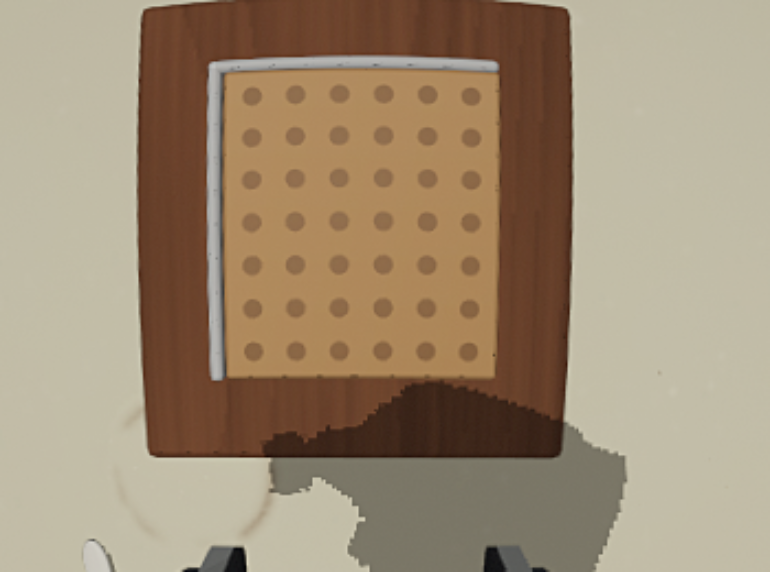

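The stack is flush and squared against both rails: slice 4 is within about 0.5 mm of its place and no lower slice shows past its edges. Now for the cover.

servo_tool(targets=[{"xyz":[0,0,-0.035],"twist":[0,0,-0.12],"jaw":0.8},{"xyz":[0,0,-0.07],"twist":[0,0,-0.24],"jaw":1},{"xyz":[-0.02,-0.01,-0.1],"twist":[0,0,-0.36],"jaw":1},{"xyz":[-0.05,-0.02,-0.12],"twist":[0,0,-0.48],"jaw":1},{"xyz":[-0.08,-0.03,-0.13],"twist":[0,0,-0.6],"jaw":1},{"xyz":[-0.11,-0.04,-0.13],"twist":[0,0,-0.72],"jaw":1},{"xyz":[-0.14,-0.05,-0.13],"twist":[0,0,-0.84],"jaw":1},{"xyz":[-0.17,-0.06,-0.13],"twist":[0,0,-0.96],"jaw":1},{"xyz":[-0.2,-0.07,-0.13],"twist":[0,0,-1.08],"jaw":1},{"xyz":[-0.23,-0.078,-0.13],"twist":[0,0,-1.2],"jaw":1},{"xyz":[-0.261,-0.078,-0.13],"twist":[0,0,-1.32],"jaw":1},{"xyz":[-0.261,-0.078,-0.13],"twist":[0,0,-1.44],"jaw":1}])

```text
clock: 9.97
tcp_pos: [0.5363, 0.1224, 0.2765]
orientation: [-0.001, 0.99, -0.142, -0.0]
wrist_force: [-0.3, -0.7, -0.4]
finger_gap: 0.0851
```

servo_tool(targets=[{"xyz":[0,0,0],"twist":[0,0,-0.12],"jaw":1},{"xyz":[0,0,0],"twist":[0,0,-0.24],"jaw":1},{"xyz":[0,0,0],"twist":[0,0,-0.36],"jaw":1},{"xyz":[0,0,0],"twist":[0,0,-0.48],"jaw":1},{"xyz":[0,0,0],"twist":[0,0,-0.6],"jaw":1},{"xyz":[0,0,0],"twist":[0,0,-0.72],"jaw":1},{"xyz":[0,0,0],"twist":[0,0,-0.84],"jaw":1},{"xyz":[0,0,0],"twist":[0,0,-0.96],"jaw":1},{"xyz":[0,0,0],"twist":[0,0,-1.08],"jaw":1},{"xyz":[0,0,0],"twist":[0,0,-1.2],"jaw":1},{"xyz":[0,0,0],"twist":[0,0,-1.32],"jaw":1},{"xyz":[0,0,0],"twist":[0,0,-1.44],"jaw":1}])

```text
clock: 10.97
tcp_pos: [0.5354, 0.1179, 0.277]
orientation: [-0.0, 0.839, 0.544, 0.0]
wrist_force: [-0.5, -1.0, 0.2]
finger_gap: 0.0855
```

```bash
python3 -c "
from h import *
go(.47,.134,.20,75)
c=look('wr9');P=fcloud(c);z=P[...,2];hsv=cv2.cvtColor(c['color'],cv2.COLOR_RGB2HSV);print(env.get_state()['joint_pos'])
n=(abs(P[...,0]-.47)<.12)&(abs(P[...,1]-.134)<.12)
rect(P,n&(z>.066)&(z<.095),'handle'); rect(P,n&(z>.054)&(z<.064),'top'); rect(P,n&(z>.01)&(z<.064),'all')"
```

```text
xyz [-0.0121, -0.0663, 0.0771] twist [-0.0007, -0.0006, -0.1592] F [-0.5 -1.   0.2] t 10.9667 gap 0.0855
tcp in board mm [-10.7 259.9]
[0.47259903 0.146375   0.4189085 ] [-1.1 -0.7 -0.7]
[6.97742387e-02 2.52695976e-01 7.54619835e-02 1.39390916e+00
 7.52421949e-04 4.85586041e-01]
handle 1133 [475.4 139.2] [18.5 73. ] 72.4 z [0.059  0.0827 0.0842]
top 12279 [476.4 139.2] [142.5 156.5] 71.7 z [0.0567 0.0582 0.0596]
all 12280 [475.6 139.5] [142.5 158.1] 71.7 z [0.0567 0.0582 0.0596]
```

View pics/wr9.png

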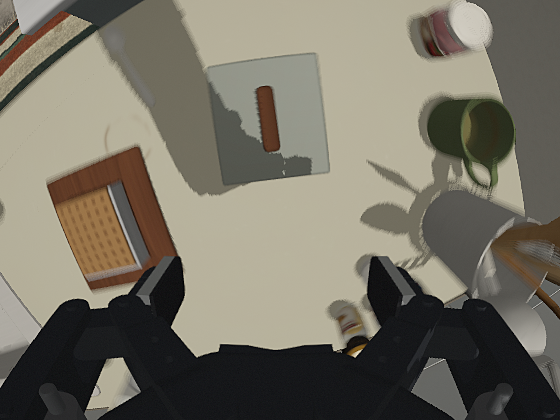

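The wrist view shows the cover at (270,120) with its handle at (268,118). The jar and mug are well clear on the right, at (455,30) and (475,130). I'll approach above the handle and re-measure close by.

```bash
python3 -c "
from h import *
go(.4755,.139,.12,72)"
```

```text
xyz [-0.0049, -0.0633, 0.1571] twist [-0.0006, -0.0005, -0.1017] F [-1.1 -0.7 -0.7] t 11.0167 gap 0.0852
```

servo_tool(targets=[{"xyz":[-0.005,-0.02,0.03],"twist":[0,0,-0.1],"jaw":1},{"xyz":[-0.005,-0.04,0.06],"twist":[0,0,-0.1],"jaw":1},{"xyz":[-0.005,-0.055,0.09],"twist":[0,0,-0.1],"jaw":1},{"xyz":[-0.005,-0.063,0.12],"twist":[0,0,-0.102],"jaw":1},{"xyz":[-0.005,-0.063,0.145],"twist":[0,0,-0.102],"jaw":1},{"xyz":[-0.005,-0.063,0.157],"twist":[0,0,-0.102],"jaw":1},{"xyz":[-0.005,-0.063,0.157],"twist":[0,0,-0.102],"jaw":1}])

```text
clock: 11.6
tcp_pos: [0.4731, 0.1391, 0.1175]
orientation: [-0.002, 0.813, 0.583, -0.002]
wrist_force: [0.7, -0.1, 0.8]
finger_gap: 0.0856
```

```bash
python3 -c "
from h import *
c=look('wr10');P=fcloud(c);z=P[...,2]
n=(abs(P[...,0]-.47)<.1)&(abs(P[...,1]-.139)<.1)
r=rect(P,n&(z>.072)&(z<.088),'handle')
rect(P,n&(z>.054)&(z<.062),'top')
go(r[0][0]/1000,r[0][1]/1000,.064,72)"
```

```text
tcp in board mm [-74.5 270.8]
[0.40858594 0.16169499 0.25973891] [ 0.8 -0.2  0.3]
handle 3296 [463.4 142.9] [ 18.6 115.9] 72.1 z [0.0782 0.0827 0.084 ]
top 31587 [492.8 134.4] [157. 178.] 72.2 z [0.0571 0.0582 0.0593]
xyz [0.0001, -0.0115, 0.0555] twist [-0.0032, 0.001, -0.0126] F [ 0.8 -0.2  0.3] t 11.65 gap 0.0853
```

servo_tool(targets=[{"xyz":[0,0.002,0.025],"twist":[0,0,-0.012],"jaw":1},{"xyz":[0,0.002,0.045],"twist":[0,0,-0.012],"jaw":1},{"xyz":[0,0.002,0.053],"twist":[0,0,-0.012],"jaw":1},{"xyz":[0,0.002,0.053],"twist":[0,0,-0.012],"jaw":1},{"xyz":[0,0.002,0.053],"twist":[0,0,-0.012],"jaw":1}])

```text
clock: 12.07
tcp_pos: [0.4785, 0.1386, 0.0691]
orientation: [0.0, 0.809, 0.588, 0.0]
wrist_force: [0.4, 0.0, -0.1]
finger_gap: 0.0854
```

servo_tool(targets=[{"xyz":[0,0,0],"twist":[0,0,0],"jaw":0},{"xyz":[0,0,0],"twist":[0,0,0],"jaw":0},{"xyz":[0,0,0],"twist":[0,0,0],"jaw":0},{"xyz":[0,0,0],"twist":[0,0,0],"jaw":0},{"xyz":[0,0,0],"twist":[0,0,0],"jaw":0},{"xyz":[0,0,0],"twist":[0,0,0],"jaw":0},{"xyz":[0,0,0],"twist":[0,0,0],"jaw":0},{"xyz":[0,0,0],"twist":[0,0,0],"jaw":0}], squeeze=70)

```text
clock: 12.73
tcp_pos: [0.4782, 0.1384, 0.0691]
orientation: [0.0, 0.809, 0.588, 0.0]
wrist_force: [-1.1, -1.5, 6.2]
finger_gap: 0.0162
```

servo_tool(targets=[{"xyz":[0,0,-0.005],"twist":[0,0,0],"jaw":0},{"xyz":[0,0,-0.015],"twist":[0,0,0],"jaw":0},{"xyz":[0,0,-0.03],"twist":[0,0,0],"jaw":0},{"xyz":[0,0,-0.05],"twist":[0,0,0],"jaw":0},{"xyz":[0,0,-0.08],"twist":[0,0,0],"jaw":0},{"xyz":[0,0,-0.11],"twist":[0,0,0],"jaw":0},{"xyz":[0,0,-0.13],"twist":[0,0,0],"jaw":0},{"xyz":[0,0,-0.13],"twist":[0,0,0],"jaw":0},{"xyz":[0,0,-0.13],"twist":[0,0,0],"jaw":0}])

```text
clock: 13.48
tcp_pos: [0.4785, 0.1387, 0.1993]
orientation: [0.001, 0.809, 0.588, 0.001]
wrist_force: [-0.7, -0.7, -4.3]
finger_gap: 0.0161
```

```bash
python3 -c "
from h import *
c=look('wr11');P=fcloud(c);z=P[...,2];s=env.get_state();t=s['tcp_pos'];M=rot(s['orientation'])
L=(P-t)@M  # tool frame
n=(abs(L[...,0])<.09)&(abs(L[...,1])<.09)&(L[...,2]>.002)&(L[...,2]<.02)
print('topplane pts',n.sum(), np.percentile(L[n],[1,50,99],axis=0))
A=np.c_[L[n][:,:2],np.ones(n.sum())]; print(np.linalg.lstsq(A,L[n][:,2],rcond=None)[0])
c2=env.read_camera('side'); np.savez('s2.npz',**c2); save('s2',c2['color'][60:360,150:500])
im=np.hstack([c['color'][:,60:500],cv2.resize(c2['color'][60:320,180:440],(420,420))]);save('m1',cv2.resize(im,(790,386)))"
```

```text
tcp in board mm [-71.4 270.7]
[0.41253649 0.16025161 0.34095011] [ 0.1 -0.2 -3.7]
topplane pts 37780 [[-0.05897062 -0.07248569  0.00797417]
 [ 0.00069065 -0.03598754  0.00944123]
 [ 0.06073288  0.05769492  0.01107781]]
[-0.00201812 -0.00350748  0.00934283]
```

View pics/m1.png

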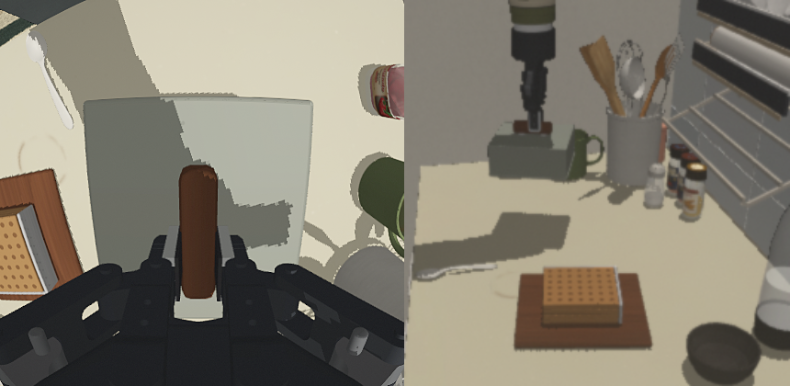

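```bash
python3 -c "
from h import *
c=dict(np.load('wr11.npz'));P=fcloud(c);s=env.get_state();t=s['tcp_pos'];M=rot(s['orientation']);L=(P-t)@M*1000
m=(abs(L[...,0])<90)&(abs(L[...,1])<100)&(abs(L[...,2]-9.3)<3)
for a in range(-60,41,20):
  k=m&(abs(L[...,1]-a)<2); print('y',a,'x',L[k][:,0].min().round(1),L[k][:,0].max().round(1))
for a in (-45,-25,25,45):
  k=m&(abs(L[...,0]-a)<2); print('x',a,'ymin',L[k][:,1].min().round(1),'ymax',L[k][:,1].max().round(1))
# board in fresh views
P,q,z,h=gaps(dict(np.load('wr8.npz')))
near=(abs(q[...,0])<115)&(abs(q[...,1])<110)&(z>.005)&(z<.015)&(h[...,1]>90)
r=cv2.minAreaRect(q[near].astype(np.float32));print('rim in board',r)
"
```

```text
y -60 x -60.2 62.6
y -40 x -60.1 62.4
y -20 x -59.7 62.3
y 0 x -59.7 62.6
y 20 x -60.1 62.6
y 40 x -9.2 11.7
x -45 ymin -72.7 ymax 28.7
x -25 ymin -72.7 ymax 13.0
x 25 ymin -72.6 ymax 5.9
x 45 ymin -72.6 ymax 28.6
slice4 board ((-1.0712738037109375, -1.0342750549316406), (96.10514831542969, 109.87321472167969), 89.88198852539062) ztop 0.05086827513239714
xrail top x [54.1 56.1 58.5] 550
yrail top y [48.  50.  52.5] 784
rim in board ((0.9609832763671875, 2.2528152465820312), (178.2271270751953, 193.48289489746094), 89.86556243896484)
```

```bash
python3 -c "
from h import *
gob(4.5,.2,.15,90); print(env.get_state()['joint_pos'].round(2))"
```

```text
xyz [-0.2562, 0.1152, 0.0469] twist [-0.0022, 0.0007, -0.1464] F [-0.4 -0.  -3.9] t 13.5833 gap 0.0162
[ 0.12  0.18 -0.22  1.18  0.    0.43]
```

servo_tool(targets=[{"xyz":[-0.015,0.007,0],"twist":[0,0,-0.02],"jaw":0},{"xyz":[-0.04,0.018,0],"twist":[0,0,-0.04],"jaw":0},{"xyz":[-0.07,0.03,0],"twist":[0,0,-0.06],"jaw":0},{"xyz":[-0.1,0.045,0],"twist":[0,0,-0.08],"jaw":0},{"xyz":[-0.13,0.058,0],"twist":[0,0,-0.1],"jaw":0},{"xyz":[-0.16,0.072,0],"twist":[0,0,-0.12],"jaw":0},{"xyz":[-0.19,0.086,0],"twist":[0,0,-0.14],"jaw":0},{"xyz":[-0.22,0.1,0.01],"twist":[0,0,-0.146],"jaw":0},{"xyz":[-0.24,0.108,0.025],"twist":[0,0,-0.146],"jaw":0},{"xyz":[-0.252,0.113,0.04],"twist":[0,0,-0.146],"jaw":0},{"xyz":[-0.256,0.115,0.047],"twist":[0,0,-0.146],"jaw":0},{"xyz":[-0.256,0.115,0.047],"twist":[0,0,-0.146],"jaw":0}])

```text
clock: 14.58
tcp_pos: [0.5061, -0.1403, 0.1477]
orientation: [-0.003, 0.764, 0.645, -0.001]
wrist_force: [-1.0, 1.0, -4.8]
finger_gap: 0.0158
```

```bash
python3 -c "
from h import *
c=look('wr12');P=fcloud(c);w=np.radians(W);A=np.array([[np.cos(w),np.sin(w)],[-np.sin(w),np.cos(w)]]);q=(P[...,:2]-C)@A.T*1000;z=P[...,2]
h=cv2.cvtColor(c['color'],cv2.COLOR_RGB2HSV)
t=env.get_state()['tcp_pos'][2]; m=(abs(z-(t-.0093))<.004)&(abs(q[...,0])<90)&(abs(q[...,1])<90)
b=(z>.006)&(z<.014)&(h[...,1]>90)&(abs(q[...,0])<115)&(abs(q[...,1])<115)
for a in (-50,-30):
  k=abs(q[...,0]-a)<2; print('x',a,'cover y',q[m&k][:,1].min(),q[m&k][:,1].max(),'board y',q[b&k][:,1].min(),q[b&k][:,1].max())
for a in (-45,-20,20,45):
  k=abs(q[...,1]-a)<2; print('y',a,'cover x',q[m&k][:,0].min(),q[m&k][:,0].max(),'board x',q[b&k][:,0].min() if (b&k).any() else None)
gob(4.5,.2,.15,90)"
```

```text
tcp in board mm [3.6 1.2]
[ 0.43891474 -0.1288615   0.28998253] [-0.   0.1 -4.2]Traceback (most recent call last):
  File "<string>", line 8, in <module>
    k=abs(q[...,0]-a)<2; print('x',a,'cover y',q[m&k][:,1].min(),q[m&k][:,1].max(),'board y',q[b&k][:,1].min(),q[b&k][:,1].max())
                                                                                             ~~~~~~~~~~~~~~~^^
    return umr_minimum(a, axis, None, out, keepdims, initial, where)
ValueError: zero-size array to reduction operation minimum which has no identity
```

```bash
python3 -c "
from h import *
tb();gob(4.5,.2,.1,90)
c=dict(np.load('wr12.npz'));c2=env.read_camera('side');im=np.hstack([c['color'][:,60:500],cv2.resize(c2['color'][100:360,180:440],(420,420))]);save('m2',cv2.resize(im,(790,386)))"
```

```text
tcp in board mm [3.6 1.2]
xyz [-0.0011, 0.0011, 0.0492] twist [-0.0046, -0.0021, -0.0013] F [-0.   0.1 -4.2] t 14.6333 gap 0.0161
```

View pics/m2.png

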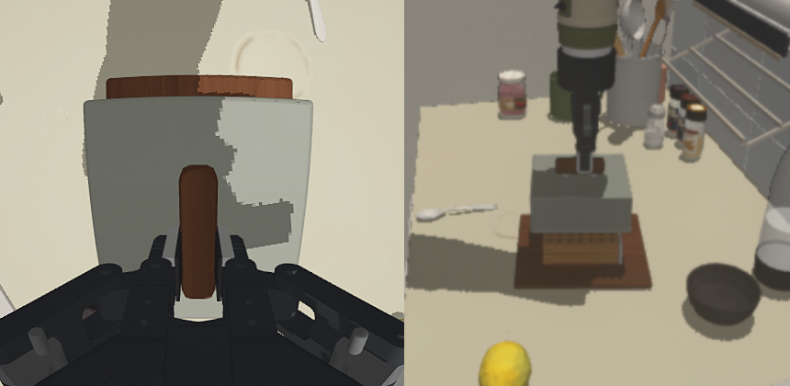

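The cover is centred over the board in both views: board margin at rows 77–98 on the left, rim just above the stack on the right. Now I lower it slowly.

servo_tool(targets=[{"xyz":[-0.001,0.001,0.006],"twist":[-0.003,-0.001,0],"jaw":0},{"xyz":[-0.001,0.001,0.013],"twist":[-0.003,-0.001,0],"jaw":0},{"xyz":[-0.001,0.001,0.02],"twist":[-0.003,-0.001,0],"jaw":0},{"xyz":[-0.001,0.001,0.025],"twist":[-0.003,-0.001,0],"jaw":0},{"xyz":[-0.001,0.001,0.03],"twist":[-0.003,-0.001,0],"jaw":0},{"xyz":[-0.001,0.001,0.033],"twist":[-0.003,-0.001,0],"jaw":0}])

```text
clock: 15.18
tcp_pos: [0.509, -0.1411, 0.1176]
orientation: [0.001, 0.764, 0.646, 0.001]
wrist_force: [-0.4, 0.6, -4.2]
finger_gap: 0.0159
```

```bash
python3 -c "
from h import *
tb();gob(4.5,.2,.08,90)"
```

```text
tcp in board mm [6.1 0.1]
xyz [0.0001, -0.0017, 0.0376] twist [0.0027, 0.0006, -0.0001] F [-0.4  0.6 -4.2] t 15.1833 gap 0.0159
```

servo_tool(targets=[{"xyz":[0,-0.0015,0.003],"twist":[0,0,0],"jaw":0},{"xyz":[0,-0.0015,0.007],"twist":[0,0,0],"jaw":0},{"xyz":[0,-0.0015,0.011],"twist":[0,0,0],"jaw":0},{"xyz":[0,-0.0015,0.015],"twist":[0,0,0],"jaw":0},{"xyz":[0,-0.0015,0.019],"twist":[0,0,0],"jaw":0},{"xyz":[0,-0.0015,0.023],"twist":[0,0,0],"jaw":0},{"xyz":[0,-0.0015,0.026],"twist":[0,0,0],"jaw":0}])

```text
clock: 15.77
tcp_pos: [0.5078, -0.1413, 0.0918]
orientation: [0.001, 0.764, 0.646, 0.001]
wrist_force: [-0.4, -0.2, -4.3]
finger_gap: 0.0161
```

```bash
python3 -c "
from h import *
tb();gob(4.5,.2,.08,90)"
```

```text
tcp in board mm [ 5.  -0.3]
xyz [0.0005, -0.0005, 0.0118] twist [0.0031, 0.0007, -0.0006] F [-0.4 -0.2 -4.3] t 15.7667 gap 0.0161
```

No contact, free descent. Going down the last 12 mm.

servo_tool(targets=[{"xyz":[0,0,0.002],"twist":[0,0,0],"jaw":0},{"xyz":[0,0,0.004],"twist":[0,0,0],"jaw":0},{"xyz":[0,0,0.006],"twist":[0,0,0],"jaw":0},{"xyz":[0,0,0.008],"twist":[0,0,0],"jaw":0},{"xyz":[0,0,0.0095],"twist":[0,0,0],"jaw":0},{"xyz":[0,0,0.0105],"twist":[0,0,0],"jaw":0}])

```text
clock: 16.27
tcp_pos: [0.5079, -0.1413, 0.0817]
orientation: [0.002, 0.764, 0.646, 0.001]
wrist_force: [0.4, -0.5, -3.9]
finger_gap: 0.016
```

servo_tool(targets=[{"xyz":[0,0,0.0005],"twist":[0,0,0],"jaw":0},{"xyz":[0,0,0.001],"twist":[0,0,0],"jaw":0},{"xyz":[0,0,0.001],"twist":[0,0,0],"jaw":0}])

```text
clock: 16.52
tcp_pos: [0.508, -0.1414, 0.0809]
orientation: [0.002, 0.764, 0.646, 0.001]
wrist_force: [0.4, 0.6, -4.4]
finger_gap: 0.0162
```

servo_tool(targets=[{"xyz":[0,0,0.0005],"twist":[0,0,0],"jaw":0},{"xyz":[0,0,0.001],"twist":[0,0,0],"jaw":0},{"xyz":[0,0,0.001],"twist":[0,0,0],"jaw":0}])

```text
clock: 16.77
tcp_pos: [0.5082, -0.1415, 0.0802]
orientation: [0.002, 0.764, 0.646, 0.001]
wrist_force: [-0.3, -0.3, -1.6]
finger_gap: 0.0157
```

servo_tool(targets=[{"xyz":[0,0,0.0005],"twist":[0,0,0],"jaw":0},{"xyz":[0,0,0.001],"twist":[0,0,0],"jaw":0},{"xyz":[0,0,0.001],"twist":[0,0,0],"jaw":0}])

```text
clock: 17.02
tcp_pos: [0.5083, -0.1415, 0.0801]
orientation: [0.002, 0.764, 0.646, 0.001]
wrist_force: [-2.7, 0.4, 4.7]
finger_gap: 0.0161
```

Contact at z = 0.080, exactly as predicted for a seated rim. I'll release and rise.

servo_tool(targets=[{"xyz":[0,0,0],"twist":[0,0,0],"jaw":0.3},{"xyz":[0,0,0],"twist":[0,0,0],"jaw":0.6},{"xyz":[0,0,0],"twist":[0,0,0],"jaw":0.7},{"xyz":[0,0,0],"twist":[0,0,0],"jaw":0.7},{"xyz":[0,0,-0.005],"twist":[0,0,0],"jaw":0.7},{"xyz":[0,0,-0.03],"twist":[0,0,0],"jaw":0.7},{"xyz":[0,0,-0.065],"twist":[0,0,0],"jaw":0.7},{"xyz":[0,0,-0.1],"twist":[0,0,0],"jaw":0.7},{"xyz":[0,0.03,-0.14],"twist":[0,0,0],"jaw":0.7},{"xyz":[0,0.06,-0.18],"twist":[0,0,0],"jaw":0.7},{"xyz":[0,0.06,-0.18],"twist":[0,0,0],"jaw":0.7},{"xyz":[0,0.06,-0.18],"twist":[0,0,0],"jaw":0.7}])

```text
clock: 18.02
tcp_pos: [0.5703, -0.1524, 0.2635]
orientation: [0.005, 0.764, 0.646, 0.003]
wrist_force: [0.3, -0.1, -0.9]
finger_gap: 0.0597
```

```bash
python3 -c "
from h import *
c=look('wr13');P=fcloud(c);z=P[...,2];h=cv2.cvtColor(c['color'],cv2.COLOR_RGB2HSV)
n=(abs(P[...,0]-C[0])<.13)&(abs(P[...,1]-C[1])<.13)
rect(P,n&(z>.078)&(z<.1),'handle');rect(P,n&(z>.064)&(z<.074),'top')
rect(P,n&(z>.006)&(z<.0145)&(h[...,1]>90),'board rim')
m=n&(z>.064)&(z<.074); A=np.c_[P[m][:,:2],np.ones(m.sum())]; print('slope',np.linalg.lstsq(A,P[m][:,2],rcond=None)[0],'z',np.median(P[m][:,2]))
c2=env.read_camera('side');im=np.hstack([c['color'][:,60:500],cv2.resize(c2['color'][160:320,220:380],(420,420))]);save('m3',cv2.resize(im,(790,386)))"
```

```text
tcp in board mm [66.3 -0.5]
[ 0.50066823 -0.1399685   0.40446789] [-0.7 -0.1 -0.3]
handle 1377 [ 506.  -139.2] [18.9 72.5] 80.3 z [0.0699 0.0936 0.0952]
top 14002 [ 505.4 -138.3] [144.5 159. ] 80.1 z [0.0678 0.0692 0.0705]
board rim 6744 [ 505.9 -136.2] [180.6 195. ] 80.3 z [0.0085 0.0101 0.0117]
slope [0.00024008 0.00042391 0.06914107] z 0.06920533674178164
```

View pics/m3.png

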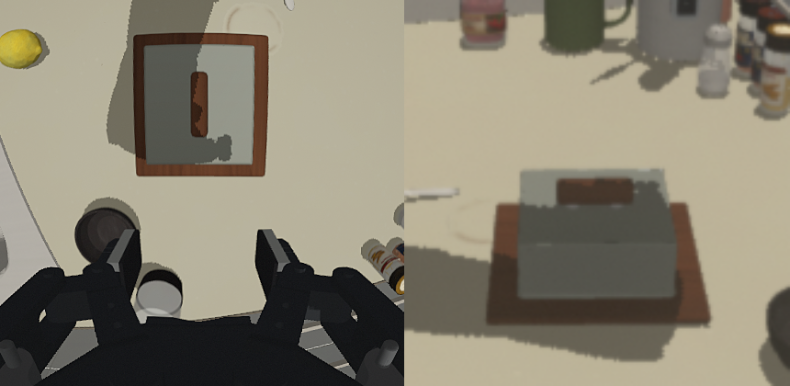

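The cover is seated, level and centred (handle within 3 mm of the rim centre, yaw equal to the board's), and the gripper is clear. Handing in.

```bash
python3 -c "
from workcell import env
print(env.hand_in())"
```

```text
the job is handed in; nothing more can be done
None
```

I squared the crispbread stack against both rails, put the cover over it with its rim down on the board, let go and handed the job in at about 18 s. The hand-in gives no verdict.

**Stack:** I pushed it toward +y and then +x with two parted fingers. The largest force read was about 7 N, well under the 25 N limit. In the +x push I felt firm contact with the rail. In the +y push the force only reached about 2 N, so contact there rests on the camera. Before covering, the top slice measured within about 0.5 mm of its place, turned about 0.1°. No lower slice showed beyond its edges, but I only measured the top slice directly.

**Cover:** It touched down at the height predicted from the pick-up. Afterwards its top measured 69–70 mm up (70 mm expected) and level to under 0.001 rad. Its direction matched the board's, and its centre was within about 3 mm of the board's. That gap is partly measurement scatter: the wrist views placed the board's centre up to about 3 mm apart, and the side camera differed from them by about 5 mm.

**Jar, mug and lemon:** The arm never went near them, but I did not measure their positions again at the end.

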